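# Put the return spring back on the lever press

## Robot

A 6-joint arm with a two-finger parallel gripper is mounted at the origin on a cart in front of the work surface, level with it; the furniture and walls round the work are solid. World frame = base frame: x ahead of the robot, y to its left, z up, the work surface at z = 0. Lengths are in m, angles in degrees, forces in N, time in s.
With the tool pointing down it reaches from about 0.275 to 0.75 m from the base axis. Payload 10.2 kg.
Tool frame: the origin (TCP) lies midway between the tips of the shut fingers; the grasp point (between the pads) lies 19 mm behind it; z points along the fingers, y is the line along which they close (so a half turn about z gives the same grasp; the last joint's range is limited). The gripper opens to 88 mm and grips with 3 to 60 N. Pads are 18 mm wide; open, the fingers measure 123 mm over their backs; the gripper's body (75 mm by 187 mm) begins 45 mm behind the grasp point.
Start: joints at [-76.799, 17.928, 85.812, -0, 76.261, -12.8], TCP at [0.23, -0.472, 0.239] pointing down, gripper open.
Joint ranges: [-168.41, 168.41], [-55.51, 124.54], [10.69, 146.95], [-70.63, 250.63], [1, 178], [-165.06, 165.06]. Speed limits (degrees/s): [136.94, 136.94, 172.46, 180, 180, 180].

## Interface

Orientations are given as [roll, pitch, yaw] about the fixed x, y, z axes, in that order (R = Rz(yaw) Ry(pitch) Rx(roll)).
In Python, from bench import status, grab_frame, camera_params, manip gives the robot as it stands.
- The arm moves only by the tool carry_out, never from a script. Its argument "increments" is one flat list of numbers, 7 for each row, row after row: the turn, a rotation vector about the tool's x, y, z in units of 6 degrees (1.0 is 6 degrees), then the shift along the tool's x, y, z in cm, then the closure, from -1 (fully open) to 1 (shut), so that 0 is half open. In form: [wx, wy, wz, dx, dy, dz, gripper, wx, wy, wz, dx, dy, dz, gripper, ...]. A call has 1 to 20 rows; each row shifts and turns the commanded pose from where the row before left it, along the tool's axes as they then stand; what a row does not reach is not made up. A row lasts 1/8 s, in which the tool goes at most 62.5 mm and 10.7 degrees, less where a joint would pass 70% of its speed; a pose out of reach is approached as far as the arm can. A call with a gripper value outside its range is refused whole. The fingers move at their own pace and stop on an object; the grip force is fixed at half the most. Time passes only in rows, so rows that do not move let the fingers close. It gives the time, the measured TCP pose, the force, the opening and the grip force at its end, in the units of the state.
- status.state(): the state, without advancing time (a new reading comes with each control period).
- grab_frame(name): name is "scene" or "top"; returns (picture, depth): 480x640x3 uint8, red, green, blue; 480x640 float32, m along the optical axis (not along the pixel's ray), 0 where there is no reading.
- camera_params(name): a dict with "vfov" (degrees; the focal length in pixels is half the picture's height over the tangent of half this angle, whatever the lens; pixels are square), "cx", "cy" (the principal point, pixels), "extrinsics" (4x4, takes a point from camera to world coordinates). Camera axes: x right, y down, z forward; pixel columns grow to the right and rows downward; lengths in m; the calibration is good to about 2 mm. A picture is of the moment at which its call begins. camera_params takes no time and is no camera call.
- manip.close_job(): hands the job in; it is judged then, once.
The state is a dict: "t": time; "qpos": joint angles; "qvel": joint speeds; "effort": joint torques, N m; "tool_pos": TCP position; "ee_rot": TCP orientation; "ft_force": force on the tool from outside, world axes, zero at the start; "torque": the same for the moment, N m; "gripper_width": finger opening in m; "finger_force": force on a finger pad.
Only numpy, scipy, OpenCV 4.12 (cv2) and the standard library are available. Lean on these libraries where they do the work, as an engineer would, in place of code of your own. Each camera call takes 0.05 s, during which the arm holds its last target. There are 200 camera calls.

## Task

The base of the small lever press has been washed and is being put together again. Take the wide coil spring, thread it over the slender upright rod on the base, twisting it slightly if the coils snag, and leave it standing upright on the round seat at the foot of the rod. Leave the narrow coil spring alone.

Things in the scene. Friction and masses are not known exactly. Their poses are not given: they have to be found in the camera images.
- spring_wide: the wide coil spring, bare steel wire 4 mm thick, standing upright on the worktop; outside diameter 42 mm, inside diameter 34 mm, 64 mm high, flat closed coils at both ends, 55 to 95 g. So stiff that it does not give under hand forces; it may be gripped across its outside anywhere. Origin: centre of its lower end; z runs up its axis
- spring_wide_mid (a point): the middle of the wide spring on its axis, 32 mm from either end
- spring_narrow: the narrow coil spring, bare steel wire, standing upright on the worktop; outside diameter 20 mm, 50 mm high, too narrow for the rod: not wanted. Origin: centre of its lower end. The two springs may stand either way round
- press: the press base, a grey metal plate 100 mm (x) by 170 mm (y), its top 14 mm above the worktop, held fast by suction feet. On it, 95 mm apart along y, stand the slender bare rod on its round seat (at y = -45 mm) and the stout pivot post (at y = +50 mm; 40 mm thick, with two ears and a cross pin on top, 79 mm above the worktop). Origin: centre of the underside; z up
- seat (a point): the centre of the round seat's top, at the foot of the rod, 18 mm above the worktop; the seat is 64 mm in diameter. Same axes as the press base
- rod_tip (a point): the rounded top end of the rod, 66 mm above the seat and 84 mm above the worktop; the rod is 14 mm in diameter

How it is judged (in metres and radians):
At the end, for the whole second after the job is handed in: The wide spring surrounds the rod (its middle within 15 mm of the rod's axis), rests on the seat (its middle 26 to 38 mm above it), is upright within 10 degrees and at rest; the narrow spring is within 30 mm of where it stood (horizontal distance between spring_wide_mid and seat below 0.015 m and z of spring_wide_mid in the frame of seat between 0.026 and 0.038 m and angle between the z axis of spring_wide and the z axis of seat, either way round below 0.175 rad and linear speed of spring_wide below 0.02 m/s and distance of spring_narrow from where it was at the start of the episode below 0.03 m); the robot touches nothing.
It fails at once if the narrow spring is moved by more than 30 mm (distance of spring_narrow from where it was at the start of the episode above 0.03 m).
It also fails if it takes over 48 s, if anything falls off the work surface, if the arm or the gripper's body presses on something with over 40 N, if the wrist force passes 120 N, or if a joint passes its speed limit or range.

## Working session

There is one attempt and no reset: what is moved stays moved. The work goes in short steps, Python scripts to look and compute and a tool call to move; the robot and the scene stay as the last step left them, time stands still between calls to the robot, and variables do not carry over. Pictures are saved under pics/ and viewed, at most 10 in all, crops included, and the job is handed in when it is done.

Besides the shell and the picture viewer there is one more tool, called by a JSON object that holds its "name" and its "arguments". carry_out: Moves the arm, as the interface text tells. Its arguments: {"type":"object","properties":{"increments":{"type":"array","items":{"type":"number"}}},"required":["increments"]}

```bash
mkdir -p pics; cat > h.py <<'E'
import numpy as np,cv2
from bench import status, grab_frame, camera_params, manip
def grab(n,fn=None):
    im,d=grab_frame(n); c=camera_params(n)
    if fn: cv2.imwrite('pics/'+fn,im[:,:,::-1])
    f=240/np.tan(np.radians(c['vfov'])/2)
    v,u=np.mgrid[:480,:640]
    P=np.stack([(u-c['cx'])/f*d,(v-c['cy'])/f*d,d],-1)
    E=np.array(c['extrinsics']); W=P@E[:3,:3].T+E[:3,3]
    W[d==0]=np.nan
    return im,d,W
E
python3 - <<'E'
from h import *
for n in('top','scene'):
    im,d,W=grab(n,n+'1.png'); np.save(n+'W.npy',W)
    c=camera_params(n); print(n,c['vfov'],c['cx'],c['cy'],np.round(c['extrinsics'],3).tolist())
s=status.state(); print(s['t'],s['tool_pos'],s['ee_rot'],s['gripper_width'])
E
```

```text
top 51.57682056031324 315.00287181067415 243.9433229951082 [[-0.024, -0.993, 0.115, 0.437], [-0.999, 0.021, -0.027, -0.027], [0.024, -0.115, -0.993, 0.942], [0.0, 0.0, 0.0, 1.0]]
scene 50.862781089292994 324.31162343116813 241.4364775345046 [[0.994, -0.032, 0.107, 0.428], [-0.111, -0.415, 0.903, -0.816], [0.016, -0.909, -0.416, 0.438], [0.0, 0.0, 0.0, 1.0]]
0.1 [ 0.23008383 -0.47164818  0.23821737] [-1.79933214e+02 -1.50545269e-02  2.60019518e+01] 0.08828960164397402
```

View pics/top1.png

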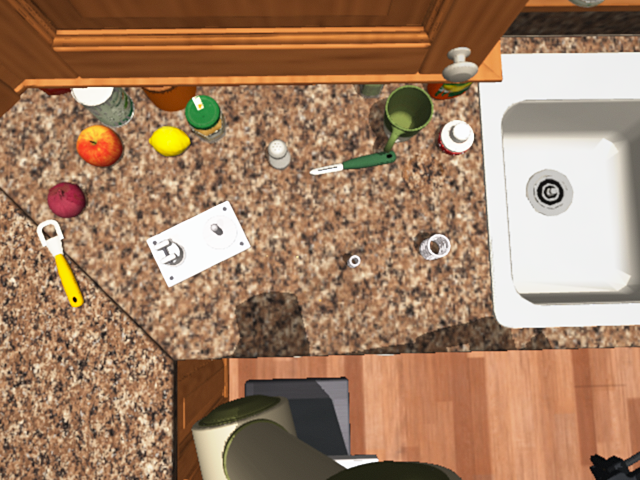

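View pics/scene1.png

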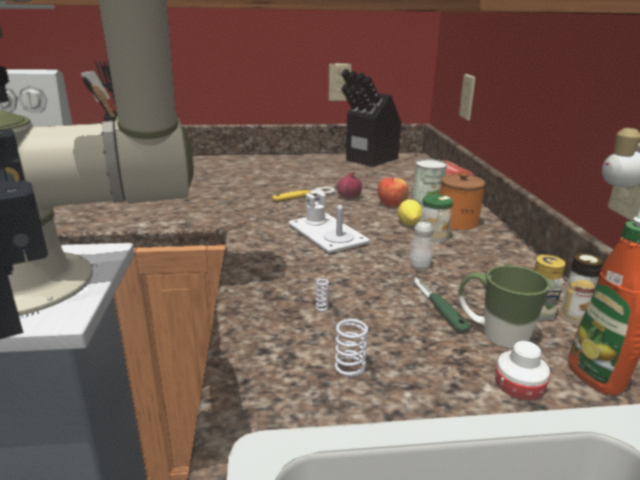

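The top view shows the wide spring at about (435,246), the narrow one at (354,261), the rod near (217,230) and the post at (168,252). I'll measure them next.

```bash
python3 - <<'E'
from h import *
W=np.load('topW.npy'); im=cv2.imread('pics/top1.png')
a=cv2.resize(im[215:280,400:475],None,fx=5,fy=5,interpolation=cv2.INTER_CUBIC)
b=cv2.resize(im[195:295,140:260],None,fx=3.25,fy=3.25,interpolation=cv2.INTER_CUBIC)
cv2.imwrite('pics/crop1.png',np.hstack([a,b]))
def pts(W,v0,v1,u0,u1,z0,z1):
    w=W[v0:v1,u0:u1].reshape(-1,3); return w[(w[:,2]>z0)&(w[:,2]<z1)]
for nm,box,z in (('wide',(215,280,400,475),(.01,.08)),('wide top',(215,280,400,475),(.055,.075)),('narrow',(245,280,335,375),(.01,.07)),('rod',(205,250,200,240),(.03,.095)),('rodtip',(205,250,200,240),(.075,.095)),('plate',(195,295,140,260),(.008,.0165)),('post',(225,280,150,195),(.03,.09)),('seat',(200,260,190,245),(.0165,.022))):
    p=pts(W,*box,*z)
    if len(p): print(nm,len(p),np.round(p.mean(0),4),np.round(p.min(0),4),np.round(p.max(0),4))
p=pts(W,195,295,140,260,.008,.0165)[:,:2].astype(np.float32)
print(cv2.minAreaRect(p))
Ws=np.load('sceneW.npy')
for nm,box,z in (('wide s',(310,385,325,380),(.008,.08)),('narrow s',(272,318,308,335),(.008,.07)),('rod s',(200,240,330,350),(.03,.1))):
    p=pts(Ws,*box,*z); print(nm,len(p),np.round(p.mean(0),4),np.round(p.min(0),4),np.round(p.max(0),4))
E
```

```text
wide 421 [ 0.5321 -0.2722  0.0434] [ 0.5121 -0.2937  0.0101] [ 0.5524 -0.252   0.0657]
wide top 157 [ 0.5319 -0.2721  0.062 ] [ 0.5122 -0.2937  0.0556] [ 0.5524 -0.2523  0.0657]
narrow 99 [ 0.5096 -0.1218  0.0385] [ 0.5002 -0.132   0.0107] [ 0.5189 -0.1129  0.051 ]
rod 91 [0.5695 0.1234 0.0676] [0.5638 0.1188 0.0317] [0.5781 0.1314 0.0867]
rodtip 47 [0.5706 0.125  0.0805] [0.5647 0.119  0.0755] [0.5779 0.1314 0.0867]
plate 3523 [0.5504 0.164  0.0132] [0.4719 0.0703 0.008 ] [0.632  0.263  0.0165]
post 517 [0.5303 0.2081 0.0625] [0.5095 0.1914 0.03  ] [0.5518 0.2305 0.0814]
seat 528 [0.5715 0.1253 0.018 ] [0.5203 0.0844 0.0165] [0.6232 0.1795 0.0216]
((0.5518432855606079, 0.1666431427001953), (0.1005716621875763, 0.16985636949539185), 25.59952735900879)
wide s 873 [ 0.531  -0.2748  0.042 ] [ 0.5099 -0.2951  0.008 ] [ 0.5514 -0.2522  0.0656]
narrow s 257 [ 0.508  -0.1242  0.0316] [ 0.4985 -0.134   0.008 ] [ 0.518  -0.1117  0.0508]
rod s 170 [0.5694 0.1219 0.0567] [0.5631 0.1153 0.0301] [0.5772 0.1291 0.0831]
```

View pics/crop1.png

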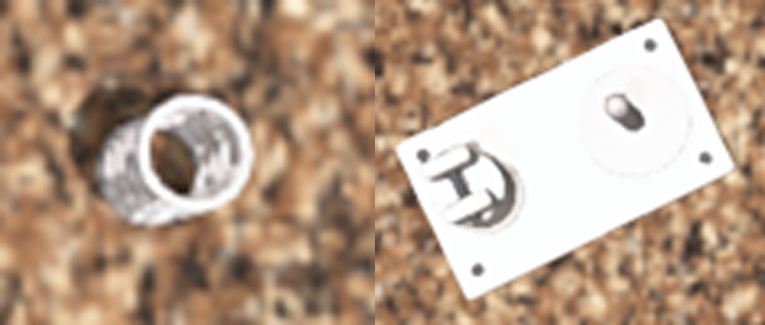

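{"name": "carry_out", "arguments": {"increments": [0,0,0,4.48,-0.58,0,-1,0,0,0,4.48,-0.58,0,-1,0,0,0,4.48,-0.58,0,-1,0,0,0,4.48,-0.58,0,-1,0,0,0,4.48,-0.58,0,-1,0,0,0,4.48,-0.58,0,-1,0,0,0,4.48,-0.58,0,-1,0,0,0,4.48,-0.58,0,-1,0,0,-1.66,0,0,0,-1,0,0,-1.66,0,0,0,-1,0,0,-1.66,0,0,0,-1,0,0,-1.66,0,0,0,-1,0,0,-1.66,0,0,0,-1,0,0,-1.66,0,0,0,-1,0,0,-1.66,0,0,0,-1,0,0,-1.66,0,0,0,-1,0,0,-1.66,0,0,0,-1,0,0,0,0,0,0,-1]}}

```text
t: 2.35
tool_pos: [0.5318, -0.273, 0.2384]
ee_rot: [-180.0, -0.0, 115.6]
ft_force: [-0.6, -0.7, 0.3]
gripper_width: 0.088
finger_force: 0.0
```

{"name": "carry_out", "arguments": {"increments": [0,0,0,0,0,3.5,-1,0,0,0,0,0,3.5,-1,0,0,0,0,0,3.5,-1,0,0,0,0,0,3.5,-1,0,0,0,0,0,2.5,-1,0,0,0,0,0,2.5,-1,0,0,0,0,0,1.7,-1,0,0,0,0,0,0,-1,0,0,0,0,0,0,1,0,0,0,0,0,0,1,0,0,0,0,0,0,1,0,0,0,0,0,0,1,0,0,0,0,0,0,1,0,0,0,0,0,0,1,0,0,0,0,0,0,1,0,0,0,0,0,0,1]}}

```text
t: 4.35
tool_pos: [0.5319, -0.2731, 0.0318]
ee_rot: [-180.0, 0.0, 115.6]
ft_force: [-0.4, 0.1, 1.9]
gripper_width: 0.0399
finger_force: 30.0
```

{"name": "carry_out", "arguments": {"increments": [0,0,0,0,0,-1.5,1,0,0,0,0,0,-2.5,1,0,0,0,0,0,-3,1,0,0,0,0,0,-3,1,0,0,0,0,0,-2.5,1,0,0,0,2.85,1.727,0,1,0,0,0,2.85,1.727,0,1,0,0,0,2.85,1.727,0,1,0,0,0,2.85,1.727,0,1,0,0,0,2.85,1.727,0,1,0,0,0,2.85,1.727,0,1,0,0,0,2.85,1.727,0,1,0,0,0,2.85,1.727,0,1,0,0,0,2.85,1.727,0,1,0,0,0,2.85,1.727,0,1,0,0,0,2.85,1.727,0,1,0,0,0,2.85,1.727,0,1,0,0,0,0,0,0,1,0,0,0,0,0,0,1]}}

```text
t: 6.72
tool_pos: [0.5707, 0.1244, 0.1572]
ee_rot: [180.0, 0.0, 115.6]
ft_force: [-0.2, -0.2, -1.1]
gripper_width: 0.0402
finger_force: 29.9
```

```bash
python3 - <<'E'
from h import *
im,d,W=grab('scene','s2.png')
a=cv2.resize(im[100:280,240:440],None,fx=3.3,fy=3.3,interpolation=cv2.INTER_CUBIC)
cv2.imwrite('pics/s2c.png',a[:,:,::-1])
p=W[100:280,240:440].reshape(-1,3)
def r(nm,q): print(nm,len(q),np.round(q.mean(0),4),np.round(q.min(0),4),np.round(q.max(0),4))
k=(abs(p[:,0]-.571)<.035)&(abs(p[:,1]-.125)<.035)
for z0,z1 in((.03,.09),(.11,.125),(.125,.135),(.135,.15)):
    q=p[k&(p[:,2]>z0)&(p[:,2]<z1)]
    if len(q): r((z0,z1),q)
E
```

```text
(0.03, 0.09) 172 [0.5694 0.1216 0.0567] [0.5632 0.1148 0.0302] [0.5775 0.1287 0.0831]
(0.11, 0.125) 1 [0.5614 0.11   0.1248] [0.5614 0.11   0.1248] [0.5614 0.11   0.1248]
(0.125, 0.135) 109 [0.5723 0.1203 0.1288] [0.5507 0.102  0.1252] [0.5909 0.1458 0.135 ]
(0.135, 0.15) 80 [0.5706 0.1214 0.1426] [0.5504 0.1037 0.1353] [0.5898 0.1453 0.15  ]
```

View pics/s2c.png

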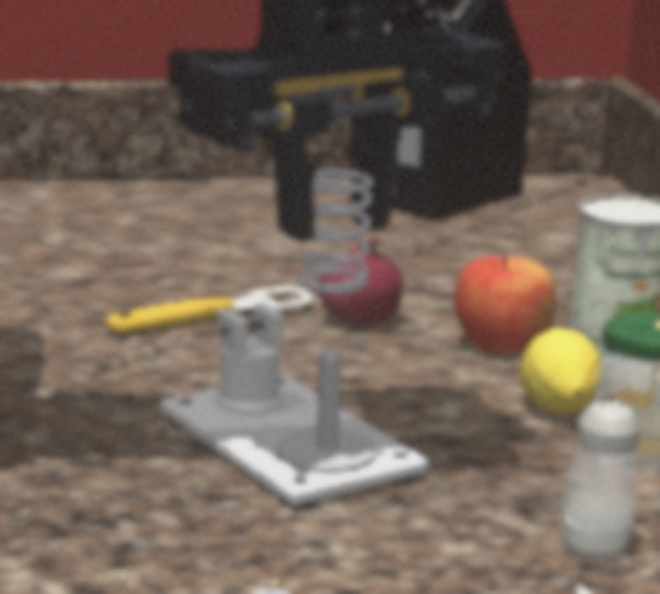

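The spring hangs upright in the gripper, its lower ring around crop pixel (336,275) and the rod tip below it at (330,355). The two are centred within about 2 mm, so I'll lower it.

{"name": "carry_out", "arguments": {"increments": [0,0,0,0,0,1.5,1,0,0,0,0,0,1.5,1,0,0,0,0,0,1,1,0,0,0,0,0,1,1,0,0,0,0,0,1,1,0,0,0,0,0,1,1,0,0,0,0,0,1,1,0,0,0,0,0,1,1,0,0,0,0,0,1,1,0,0,0,0,0,0,1]}}

```text
t: 8.02
tool_pos: [0.5704, 0.125, 0.0559]
ee_rot: [-179.9, -0.0, 115.6]
ft_force: [-0.5, -0.1, -0.0]
gripper_width: 0.0396
finger_force: 29.9
```

{"name": "carry_out", "arguments": {"increments": [0,0,0,0,0,0.3,1,0,0,0,0,0,0.2,1,0,0,0,0,0,0.1,1,0,0,0,0,0,0,1,0,0,0,0,0,0,1]}}

```text
t: 8.65
tool_pos: [0.5708, 0.125, 0.0508]
ee_rot: [180.0, 0.0, 115.6]
ft_force: [-0.1, -0.3, -0.7]
gripper_width: 0.0398
finger_force: 29.9
```

{"name": "carry_out", "arguments": {"increments": [0,0,0,0,0,0.1,1,0,0,0,0,0,0,1,0,0,0,0,0,0,0,0,0,0,0,0,0,-0.4,0,0,0,0,0,0,-0.7,0,0,0,0,0,0,-1,0,0,0,0,0,0,-1,0,0,0,0,0,0,-1]}}

```text
t: 9.65
tool_pos: [0.5708, 0.125, 0.0497]
ee_rot: [-180.0, -0.0, 115.6]
ft_force: [-0.3, -0.1, -0.4]
gripper_width: 0.0877
finger_force: 0.0
```

{"name": "carry_out", "arguments": {"increments": [0,0,0,0,0,-1,-1,0,0,0,0,0,-1,-1,0,0,0,0,0,-2,-1,0,0,0,0,0,-3,-1,0,0,0,0,0,-3,-1,0,0,0,0,0,-3,-1,0,0,0,0,0,-3,-1,0,0,0,0,0,0,-1]}}

```text
t: 10.65
tool_pos: [0.5716, 0.125, 0.2124]
ee_rot: [179.7, 0.1, 115.6]
ft_force: [0.6, -0.6, -0.6]
gripper_width: 0.0883
finger_force: 0.0
```

```bash
python3 - <<'E'
from h import *
im,d,W=grab('scene','s3.png')
a=cv2.resize(im[100:330,240:440],None,fx=2.6,fy=2.6,interpolation=cv2.INTER_CUBIC)
cv2.imwrite('pics/s3c.png',a[:,:,::-1])
p=W[100:280,240:440].reshape(-1,3)
def r(nm,q): print(nm,len(q),np.round((q.min(0)+q.max(0))/2,4),np.round(q.min(0),4),np.round(q.max(0),4))
k=(abs(p[:,0]-.571)<.03)&(abs(p[:,1]-.125)<.03)
for z0,z1 in((.025,.05),(.05,.075),(.075,.1)):
    q=p[k&(p[:,2]>z0)&(p[:,2]<z1)]
    if len(q): r((z0,z1),q)
E
```

```text
(0.025, 0.05) 145 [0.5711 0.1233 0.0376] [0.5511 0.1044 0.0252] [0.5911 0.1421 0.05  ]
(0.05, 0.075) 170 [0.5706 0.1235 0.0624] [0.5501 0.1031 0.0501] [0.591  0.1439 0.0747]
(0.075, 0.1) 118 [0.5704 0.1242 0.0792] [0.5502 0.1022 0.0751] [0.5905 0.1463 0.0833]
```

View pics/s3c.png

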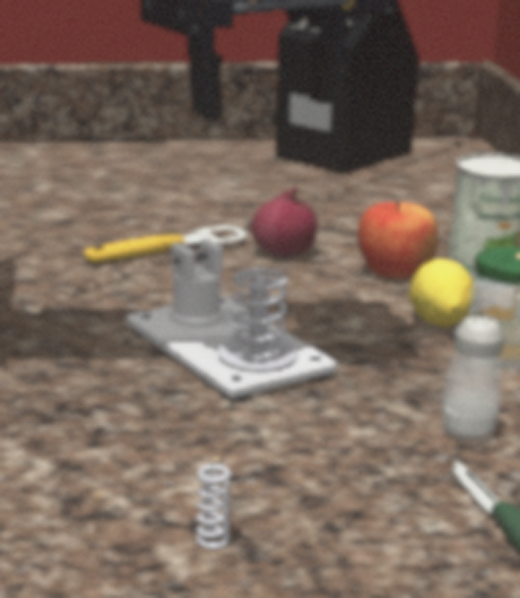

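The wide spring stands upright around the rod on its seat (crop about (260,315)), with its top at z = 0.083. The narrow spring still stands at (213,505), and the gripper is clear.

```bash
python3 -c "
from bench import manip
print(manip.close_job())"
```

```text
the job is handed in; nothing more can be done
None
```

The wide spring is threaded over the rod and stands upright on the seat, the narrow spring was not touched, and the job is handed in; no verdict came back.

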